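# Pack three reagent packs tight into the reference corner of a loading tray

### The job

Load the tray so that the analyzer will find its three reagent packs: slide the wide pack, which stands loose in the tray, fully home into the corner between the two tall fences; then stand the medium pack flat in the tray and push it tight against the wide pack and the back fence; then do the same with the narrow pack against the medium one. Seat each pack fully before the next one comes into the tray, all three square to the fences in one row without gaps, their long sides facing each other; keep the packs upright and leave the other things on the bench where they are.

Things in the scene. Friction and masses are not known exactly. Their poses are not given: they have to be found in the camera images.
- tray: fixed aluminium tray, clear floor 115 (own x) x 170 (own y) mm, 5 mm above the bench. Fences at the back (+x, away from the robot) and right (-y) are 6 mm thick, tops 35 mm above the bench; front and left sides have 4 mm thick lips, 12 mm high. Origin: on bench level under the floor's centre; turned up to 0.2 rad. Two lugs 7 mm high stick out 23 mm behind the floor's back edge
- corner (a point): reference corner of the tray: where the inner faces of back and right fence meet the floor surface; at tray x +57.5 mm, y -85 mm, z 5 mm; axes as the tray. The packs' row runs from here along tray +y, each pack's 70 mm side along tray x
- pack_wide: white moulded reagent pack, body 70 (own x) x 44 (own y) x 50 mm high; on its top centre a grey grip block 24 (x) x 16 (y) mm, from 50 to 77 mm above the underside. Origin: centre of the underside, z up; a half turn looks the same. 180 g, give or take a third. The widest one; stands loose and askew in the tray, clear of the fences
- pack_medium: white moulded reagent pack, body 70 (own x) x 36 (own y) x 50 mm high; on its top centre a grey grip block 24 (x) x 16 (y) mm, from 50 to 77 mm above the underside. Origin: centre of the underside, z up; a half turn looks the same. 150 g, give or take a third. Stands on the bench to the left of the tray, turned by up to 0.4 rad; it and the narrow one may change places
- pack_narrow: white moulded reagent pack, body 70 (own x) x 28 (own y) x 50 mm high; on its top centre a grey grip block 24 (x) x 16 (y) mm, from 50 to 77 mm above the underside. Origin: centre of the underside, z up; a half turn looks the same. 120 g, give or take a third. The thinnest one; stands on the bench to the left of the tray, turned by up to 0.4 rad
- marker: bystander: marker pen lying near the front edge of the bench, left of the tray, 135 x 17 x 16 mm
- timer: bystander: round kitchen-style timer, 58 mm across, 36 mm high, at the front left of the bench, before a fixed wire rack of tubes; origin under its centre
- white_bottle: bystander: small round white screw-cap bottle, 27 mm across, 51 mm high, standing behind the tray; origin under its centre
- cup: bystander: sample cup with screw lid, 50 mm across, 64 mm high, standing left of a fixed tower-shaped instrument (0.52 m high, front face at world x 0.59, y -0.20 to -0.07, behind the tray: keep hand and wrist in front of it when passing); origin under its centre

How it is judged:
On the way, in this order (a step that is already met when the one before it is completed fails the run):
1. the wide pack stands home in the corner, touching both tall fences, before another pack is in the tray (x of pack_wide in the frame of corner between -0.039 and -0.031 m and y of pack_wide in the frame of corner between 0.018 and 0.026 m and z of pack_wide in the frame of corner between -0.004 and 0.004 m and angle between the y axis of pack_wide and the y axis of tray, either way round below 0.06 rad and angle between pack_wide's own z axis and vertical below 0.06 rad and horizontal distance between each of pack_medium, pack_narrow and tray above 0.13 m), for 0.2 s.
2. the medium pack is tight against the wide pack and the back fence, the wide pack still home, before the narrow pack is in the tray (x of pack_wide in the frame of corner between -0.039 and -0.031 m and y of pack_wide in the frame of corner between 0.018 and 0.026 m and z of pack_wide in the frame of corner between -0.004 and 0.004 m and angle between the y axis of each of pack_wide, pack_medium and the y axis of tray, either way round below 0.06 rad and angle between each of pack_wide, pack_medium's own z axis and vertical below 0.06 rad and x of pack_medium in the frame of corner between -0.039 and -0.031 m and y of pack_medium in the frame of corner between 0.058 and 0.069 m and z of pack_medium in the frame of corner between -0.004 and 0.004 m and horizontal distance between pack_narrow and tray above 0.13 m), for 0.2 s.
At the end, for the whole second after the job is handed in: All three packs stand flat, upright (0.06 rad) and at rest in the tray, square to it (0.06 rad), wide, medium, narrow from the corner: each within 4 mm of the back fence, and along the row within 4, 7 and 10 mm of its gap-free place; undersides within 4 mm of the floor (x of pack_wide in the frame of corner between -0.039 and -0.031 m and y of pack_wide in the frame of corner between 0.018 and 0.026 m and z of pack_wide in the frame of corner between -0.004 and 0.004 m and angle between the y axis of each of pack_wide, pack_medium, pack_narrow and the y axis of tray, either way round below 0.06 rad and angle between each of pack_wide, pack_medium, pack_narrow's own z axis and vertical below 0.06 rad and x of pack_medium in the frame of corner between -0.039 and -0.031 m and y of pack_medium in the frame of corner between 0.058 and 0.069 m and z of pack_medium in the frame of corner between -0.004 and 0.004 m and x of pack_narrow in the frame of corner between -0.039 and -0.031 m and y of pack_narrow in the frame of corner between 0.09 and 0.104 m and z of pack_narrow in the frame of corner between -0.004 and 0.004 m and linear speed of each of pack_wide, pack_medium, pack_narrow below 0.01 m/s); the robot touches nothing.
It fails at once if the marker pen was moved more than 25 mm (distance of marker from where it was at the start of the episode above 0.025 m).
It fails at once if the timer was moved more than 25 mm (distance of timer from where it was at the start of the episode above 0.025 m).
It fails at once if the white bottle was moved more than 25 mm (distance of white_bottle from where it was at the start of the episode above 0.025 m).
It fails at once if the sample cup was moved more than 25 mm (distance of cup from where it was at the start of the episode above 0.025 m).
It fails at once if a pack was tipped by more than 0.5 rad (angle between any of pack_wide, pack_medium, pack_narrow's own z axis and vertical above 0.5 rad).
It also fails if it takes over 70 s, if anything falls off the work surface, if the arm or the gripper's body presses on something with over 40 N, if the wrist force passes 120 N, or if a joint passes its speed limit or range.

### The arm

A 6-joint arm with a two-finger parallel gripper is mounted at the origin on a cart in front of the work surface, level with it; the furniture and walls round the work are solid. World frame = base frame: x ahead of the robot, y to its left, z up, the work surface at z = 0. Lengths are in m, angles in rad, forces in N, time in s.
With the tool pointing down it reaches from about 0.375 to 0.975 m from the base axis. Payload 3.8 kg.
Tool frame: the origin (TCP) lies on the centre line of the jaws, within the pads' length; the fingertips stand 22 mm ahead of it and the grasp point (between the pads) lies 3 mm ahead of it (r.tip_extent is the distance from the TCP to the fingertips, in m); z points along the fingers, y is the direction in which the jaws open and shut (so a half turn about z gives the same grasp; the last joint's range is limited). The gripper opens to 88 mm and grips with 3 to 60 N. Pads are 18 mm wide; open, the fingers measure 123 mm over their backs; the gripper's body (75 mm by 187 mm) begins 45 mm behind the grasp point.
Start: joints at [1.267, 0.264, 1.604, -0, 1.274, -0.037], TCP at [0.178, 0.651, 0.261] pointing down, gripper open.
Joint ranges: [-2.63, 2.63], [-0.94, 2.18], [0.31, 2.57], [-1.31, 4.45], [0, 2.66], [-2.55, 2.55]. Speed limits (rad/s): [2.57, 2.57, 3.14, 3.14, 3.14, 3.14].

### API

Orientations are given as a rotation vector (axis times angle).
In Python, from station import monitor, optics, workorder, r gives the robot as it stands.
- The arm moves only by the tool drive_tool, never from a script. Its arguments are lists of equal length, an entry for each row: "gripper": the closure, from -1 (fully open) to 1 (shut); "dp": the shift along the world's x, y, z in m, a list of three; "rotation": the turn, a rotation vector about the world's x, y, z in rad, a list of three. A call has 1 to 12 rows; each row is the pose to reach, as a shift and turn from the pose commanded when the call began; what a row does not reach only later rows make up. A row lasts 1/12 s, in which the tool goes at most 41.7 mm and 7.16 degrees, less where a joint would pass 70% of its speed; a pose out of reach is approached as far as the arm can. A call with a gripper value outside its range is refused whole. The fingers move at their own pace and stop on an object; "newtons" is the grip in N (left out, the last holds). Time passes only in rows, so rows that repeat a pose let the fingers close. It gives the time, the measured TCP pose, the force and the opening at its end, in the units of the state.
- monitor.state(): the state, without advancing time (a new reading comes with each control period).
- optics.camera(name): name is "side" or "top"; returns a dict with "pixels" (480x640x3 uint8, blue, green, red), "range_z" (480x640 float32, m along the optical axis (not along the pixel's ray), 0 where there is no reading), "fx", "fy", "cx", "cy" (pixels), "rvec" (rotation vector, rad) and "tvec" (3), from world to camera coordinates, as OpenCV has them. Camera axes: x right, y down, z forward; pixel columns grow to the right and rows downward; lengths in m; the calibration is good to about 2 mm. A picture is of the moment at which its call begins.
- workorder.job_done(): hands the job in, once; it reports no verdict.
Trained networks look in the newest picture that a camera, given by its name, has taken for a name from the list of things; names that differ only in an ending like _2 or _b are one class to them, and where a whole thing is asked for, a point or a joint stands for the part that bears it (a point fixed in the world has none). Each returns a list of dicts, best first, with "conf" (0 to 1); they miss things now and then, are a little off and sometimes report something else, mostly with a low value. They report only what shows in the picture. A call takes as long as a camera call.
- optics.boxes_of(camera, thing): "point" ([x, y, z] in m, in the coordinates of the camera as it stood for that picture, good to about 4 mm: the middle of the surface that is visible of it).
- optics.cut_out(camera, thing): "pixels" (480x640 bool, what is visible of it).
The state is a dict: "time": time; "joint_positions": joint angles; "joint_velocities": joint speeds; "joint_torque": joint torques, N m; "eef_pos": TCP position; "eef_rot": TCP orientation; "ft_force": force on the tool from outside, world axes, zero at the start; "wrist_torque": the same for the moment, N m; "width": finger opening in m.
Only numpy, scipy, OpenCV 4.12 (cv2) and the standard library are available. Lean on these libraries where they do the work, as an engineer would, in place of code of your own. Each camera call takes 0.05 s, during which the arm holds its last target.

## Working session

There is one attempt and no reset: what is moved stays moved. The work goes in short steps, Python scripts to look and compute and a tool call to move; the robot and the scene stay as the last step left them, time stands still between calls to the robot, and variables do not carry over. Pictures are saved under pics/ and viewed, and the job is handed in when it is done.

Besides the shell and the picture viewer there is one more tool, called after "Request:" as a command line: name --argument value ..., lists and objects as JSON in quotes. drive_tool: Moves the arm, as the interface text tells. Its arguments: {"type":"object","properties":{"gripper":{"type":"array"},"dp":{"type":"array"},"rotation":{"type":"array"},"newtons":{"type":"number"}},"required":["gripper","dp","rotation"]}

```bash
ls; mkdir -p pics; python3 - <<'E'
from station import monitor, optics, workorder, r
import cv2, numpy as np
print(monitor.state())
for n in ["top","side"]:
    c=optics.camera(n); cv2.imwrite(f"pics/{n}0.png",c["pixels"]); print(n,c["fx"],c["fy"],c["cx"],c["cy"],c["rvec"],c["tvec"])
    np.savez(f"{n}0.npz",**c)
E
```

```text
pics
{'time': 0.0, 'joint_positions': array([ 1.26714970e+00,  2.64740106e-01,  1.60538574e+00, -2.88668891e-05,
        1.27369247e+00, -3.69205774e-02]), 'joint_velocities': array([-1.21520484e-03, -9.26693356e-04, -8.58265878e-05,  9.63254993e-04,
        4.30516266e-04, -1.88600233e-03]), 'joint_torque': array([-3.71037735e-03, -5.02116394e+01, -3.56868696e+01,  7.25068641e-02,
        2.93990958e-02, -1.78202140e-04]), 'eef_pos': array([0.17773642, 0.65048608, 0.2593904 ]), 'eef_rot': array([-0.41767146, -3.11334936,  0.00345245]), 'ft_force': array([-0.11395762,  0.90187712, -0.4430087 ]), 'wrist_torque': array([0.01193796, 0.0075129 , 0.00650894]), 'width': 0.08822343256800899}
top 540.6568850022396 540.6568850022396 326.0349317951469 239.66271482497103 [ 2.11741555 -2.16435983  0.17833664] [-0.02632772  0.50212242  0.94538927]
side 473.58545941618013 473.58545941618013 319.91658855927227 237.1842118791607 [ 0.08455503 -2.65310081  1.64573653] [0.4779328  0.06513252 0.79474525]
```

View pics/top0.png

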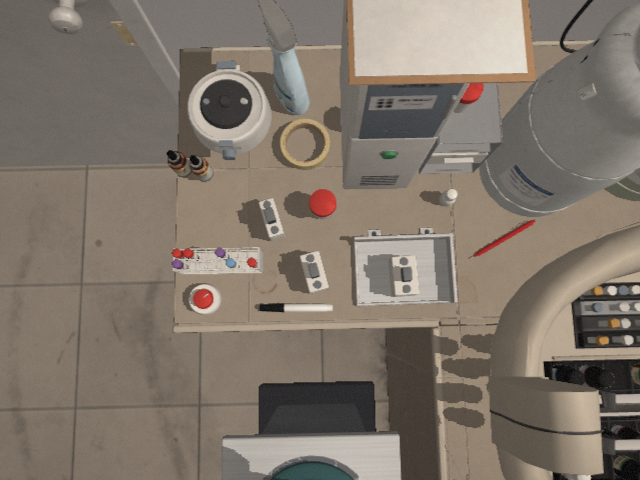

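View pics/side0.png

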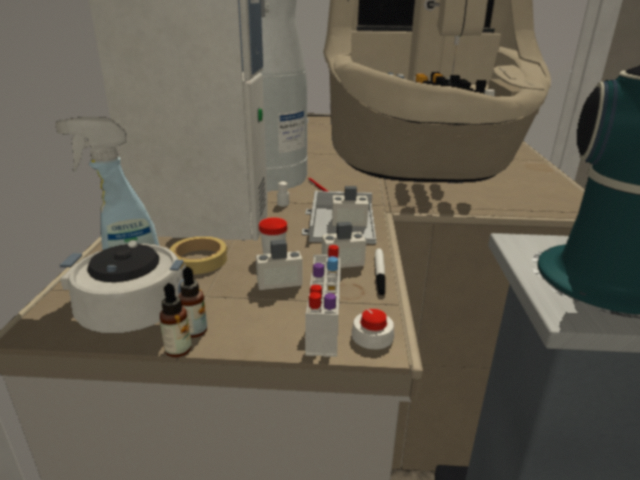

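```bash
cat > h.py <<'E'
import numpy as np, cv2
def cloud(c):
    R,_=cv2.Rodrigues(np.array(c["rvec"])); t=np.array(c["tvec"]).reshape(3)
    Z=c["range_z"].astype(float); v,u=np.mgrid[0:480,0:640]
    P=np.stack([(u-c["cx"])/c["fx"]*Z,(v-c["cy"])/c["fy"]*Z,Z],-1)
    W=(P-t)@R   # R^T (P-t)
    W[Z==0]=np.nan
    return W
def proj(c,p):
    return cv2.projectPoints(np.array(p,float).reshape(-1,1,3),np.array(c["rvec"]),np.array(c["tvec"]),np.array([[c["fx"],0,c["cx"]],[0,c["fy"],c["cy"]],[0,0,1]],float),None)[0].reshape(-1,2)
E
python3 - <<'E'
from h import *
c=dict(np.load("top0.npz")); W=cloud(c)
def rep(n,r0,r1,c0,c1,z0,z1):
    w=W[r0:r1,c0:c1].reshape(-1,3); m=(w[:,2]>z0)&(w[:,2]<z1); w=w[m]
    if len(w)<4: print(n,"few",len(w));return
    rect=cv2.minAreaRect(w[:,:2].astype(np.float32)*1000); print(n,len(w),"rect",rect,"med",np.median(w,0).round(4),"z",w[:,2].min().round(4),w[:,2].max().round(4))
for n,b in dict(w=(250,300,385,425),a=(245,298,292,335),b=(192,245,252,290)).items():
    rep(n+" body",*b,0.035,0.065); rep(n+" grip",*b,0.068,0.095)
rep("fence",225,310,345,465,0.028,0.042)
rep("lip",225,310,345,465,0.009,0.02)
rep("tray all",225,310,345,465,0.003,0.045)
rep("cup",185,220,305,340,0.03,0.1)
rep("bottle",185,210,438,460,0.03,0.1)
rep("timer",280,315,185,222,0.02,0.1)
rep("marker",300,315,255,335,0.008,0.03)
rep("tower low",80,190,345,450,0.1,0.4)
for p in [(150,200),(290,250),(260,370),(300,150)]: print(p,W[p])
im=c["pixels"][150:330,160:480]; cv2.imwrite("pics/crop0.png",cv2.resize(im,None,fx=2.5,fy=2.5,interpolation=cv2.INTER_CUBIC)[:600,:800])
E
```

```text
w body 891 rect ((432.984375, -176.4856414794922), (70.60694885253906, 44.893218994140625), 2.404688835144043) med [ 0.4306 -0.1728  0.0557] z 0.035 0.0646
w grip 138 rect ((432.5918884277344, -176.5239715576172), (23.21690559387207, 16.10255241394043), 4.005961894989014) med [ 0.433  -0.1757  0.0813] z 0.0695 0.0853
a body 665 rect ((443.4419860839844, -14.594038009643555), (70.43539428710938, 36.23829650878906), 14.67425537109375) med [ 0.4404 -0.015   0.0507] z 0.0353 0.0631
a grip 128 rect ((443.4582214355469, -14.53486442565918), (24.43787956237793, 15.660452842712402), 12.97446060180664) med [ 0.4427 -0.0148  0.0765] z 0.0681 0.081
b body 480 rect ((544.1009521484375, 61.644989013671875), (71.27449035644531, 28.18393898010254), 15.858850479125977) med [0.5346 0.0597 0.0511] z 0.0361 0.0634
b grip 128 rect ((542.8682861328125, 61.652862548828125), (24.360685348510742, 15.833857536315918), 15.275514602661133) med [0.5424 0.0612 0.0765] z 0.0696 0.0804
fence 685 rect ((447.8337097167969, -180.2823944091797), (182.6206512451172, 124.77478790283203), 89.866943359375) med [ 0.5027 -0
[... 653 characters left out ...]
5  0.0509] z 0.0302 0.0574
timer 719 rect ((400.60418701171875, 187.46304321289062), (55.63896179199219, 52.75791931152344), 88.84971618652344) med [0.4002 0.185  0.0263] z 0.02 0.0419
marker 583 rect ((381.83587646484375, 20.695049285888672), (132.91004943847656, 14.809863090515137), 88.71900939941406) med [0.3812 0.0186 0.0146] z 0.0081 0.0219
tower low 6597 rect ((656.6646728515625, -162.17852783203125), (190.27069091796875, 128.07786560058594), 86.3382339477539) med [ 0.6022 -0.13    0.2709] z 0.1 0.4
(150, 200) [0.68877451 0.20301064 0.0040343 ]
(290, 250) [0.41548953 0.10617946 0.00289991]
(260, 370) [ 0.46689297 -0.11951326  0.00294665]
(300, 150) [ 0.4463282   0.54935259 -0.80793967]
```

View pics/crop0.png

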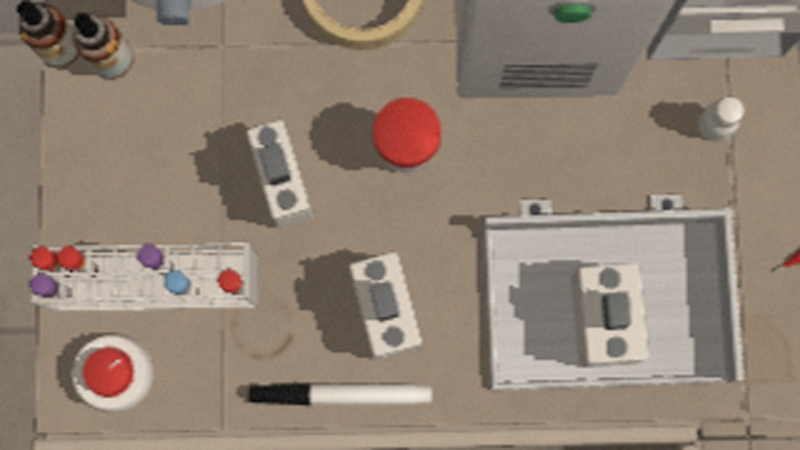

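```bash
python3 - <<'E'
from h import *
c=dict(np.load("top0.npz")); W=cloud(c)
R,_=cv2.Rodrigues(c["rvec"]); print("cam",-R.T@c["tvec"])
w=W[225:312,345:465].reshape(-1,3); 
z=w[:,2]
f=w[(z>0.033)&(z<0.0385)]
def fit(p,n):
    for _ in range(3):
        vx,vy,x0,y0=cv2.fitLine(p[:,:2].astype(np.float32),cv2.DIST_HUBER,0,1e-4,1e-4).ravel()
        if n=='y' and vy<0 or n=='x' and vx<0: vx,vy=-vx,-vy
        d=-(p[:,0]-x0)*vy+(p[:,1]-y0)*vx
        p=p[abs(d)<0.005]
    print(n,len(p),"dir deg",np.degrees(np.arctan2(vy,vx)),"pt",x0,y0,"spread",np.percentile(d,[2,50,98]).round(4)); return np.array([x0,y0]),np.array([vx,vy])
b=f[(f[:,0]>0.49)]; rr=f[(f[:,1]<-0.25)&(f[:,0]<0.49)]
pb,vb=fit(b,'y'); pr,vr=fit(rr,'x')
fl=w[(z>0.009)&(z<0.0145)]
left=fl[(fl[:,1]>-0.11)&(fl[:,0]<0.5)]; front=fl[(fl[:,0]<0.41)&(fl[:,1]<-0.11)]
pl,vl=fit(left,'x'); pf,vf=fit(front,'y')
# intersection of back & right centrelines
def inter(p,v,q,u):
    t=np.linalg.solve(np.c_[v,-u],q-p); return p+t[0]*v
for nm,a in (("BR",inter(pb,vb,pr,vr)),("BL",inter(pb,vb,pl,vl)),("FR",inter(pf,vf,pr,vr)),("FL",inter(pf,vf,pl,vl))): print(nm,a.round(4))
for p,n in (((250,300,385,425),"w"),((245,298,292,335),'m'),((192,245,252,290),'n')):
    q=W[p[0]:p[1],p[2]:p[3]].reshape(-1,3); zt=0.055 if n=='w' else 0.05
    q=q[abs(q[:,2]-zt)<0.004]; rc=cv2.minAreaRect(q[:,:2].astype(np.float32)*1000); print(n,rc)
E
```

```text
cam [ 0.3445853  -0.0293695   1.01339989]
y 297 dir deg 90.69342 pt 0.5056631 -0.18245852 spread [-0.0032  0.0001  0.0029]
x 180 dir deg 0.8702256 pt 0.4376604 -0.2674629 spread [-0.0033  0.      0.003 ]
x 119 dir deg 0.9826277 pt 0.43755123 -0.092984036 spread [-0.004   0.0001  0.002 ]
y 173 dir deg 90.85862 pt 0.3862432 -0.19028313 spread [-0.0026  0.0001  0.0021]
BR [ 0.5067 -0.2664]
BL [ 0.5046 -0.0918]
FR [ 0.3874 -0.2682]
FL [ 0.3848 -0.0939]
w ((433.179443359375, -176.7554473876953), (70.21232604980469, 44.448822021484375), 2.522873640060425)
m ((443.6270446777344, -14.609550476074219), (69.99736022949219, 35.853790283203125), 14.080737113952637)
n ((543.752197265625, 61.78574752807617), (70.60801696777344, 27.812318801879883), 16.032278060913086)
```

Request:
drive_tool --gripper '[-1,-1,-1,-1,-1,-1,-1,-1,-1,-1,-1,-1]' --dp '[[0.012,-0.038,0],[0.024,-0.077,0],[0.036,-0.116,0],[0.048,-0.155,0],[0.06,-0.194,0],[0.072,-0.233,0],[0.084,-0.272,0],[0.096,-0.311,0],[0.108,-0.35,0],[0.12,-0.389,0],[0.132,-0.428,0],[0.144,-0.467,0]]' --rotation '[[0,0,-0.105],[0,0,-0.21],[0,0,-0.315],[0,0,-0.42],[0,0,-0.525],[0,0,-0.63],[0,0,-0.735],[0,0,-0.84],[0,0,-0.945],[0,0,-1.05],[0,0,-1.155],[0,0,-1.26]]' --newtons 20

```text
time: 1.1
eef_pos: [0.3216, 0.1822, 0.2605]
eef_rot: [2.177, 2.265, 0.0]
ft_force: [0.9, 1.0, 0.6]
width: 0.0881
```

Request:
drive_tool --gripper '[-1,-1,-1,-1,-1,-1,-1,-1,-1,-1,-1,-1]' --dp '[[0.012,-0.039,0],[0.024,-0.078,0],[0.036,-0.117,0],[0.048,-0.156,0],[0.06,-0.195,0],[0.072,-0.234,0],[0.084,-0.273,-0.01],[0.096,-0.312,-0.02],[0.107,-0.348,-0.04],[0.111,-0.361,-0.07],[0.111,-0.361,-0.1],[0.111,-0.361,-0.13]]' --rotation '[[0,0,0],[0,0,0],[0,0,0],[0,0,0],[0,0,0],[0,0,0],[0,0,0],[0,0,0],[0,0,0],[0,0,0],[0,0,0],[0,0,0]]'

```text
time: 2.1
eef_pos: [0.433, -0.1784, 0.1294]
eef_rot: [2.175, 2.267, 0.0]
ft_force: [-0.6, -0.4, -0.8]
width: 0.088
```

Request:
drive_tool --gripper '[-1,-1,-1,-1]' --dp '[[0,0,-0.02],[0,0,-0.04],[0,0,-0.048],[0,0,-0.048]]' --rotation '[[0,0,0],[0,0,0],[0,0,0],[0,0,0]]'

```text
time: 2.43
eef_pos: [0.4309, -0.1759, 0.0803]
eef_rot: [-2.169, -2.266, 0.003]
ft_force: [-0.0, -0.1, -0.6]
width: 0.0879
```

```bash
cat > snap.py <<'E'
import sys; from station import monitor, optics
from h import *
n=sys.argv[1]
c=optics.camera("top"); s=optics.camera("side")
im=cv2.resize(c["pixels"][180:330,240:480],(800,500),interpolation=cv2.INTER_CUBIC); cv2.imwrite(f"pics/{n}t.png",im)
im=cv2.resize(s["pixels"][150:300,240:400],(640,600),interpolation=cv2.INTER_CUBIC); cv2.imwrite(f"pics/{n}s.png",im)
np.savez(f"{n}t.npz",**c); np.savez(f"{n}s.npz",**s)
st=monitor.state(); print(st["time"],st["eef_pos"],st["eef_rot"],st["ft_force"],st["wrist_torque"],st["width"])
E
python3 snap.py a
```

```text
2.5333 [ 0.433165   -0.17693008  0.08309784] [2.17190114e+00 2.26989547e+00 7.40592032e-06] [ 0.11569879 -0.19385749  0.981873  ] [-0.0580131   0.05663101  0.02087801] 0.08785144480958484
```

View pics/as.png

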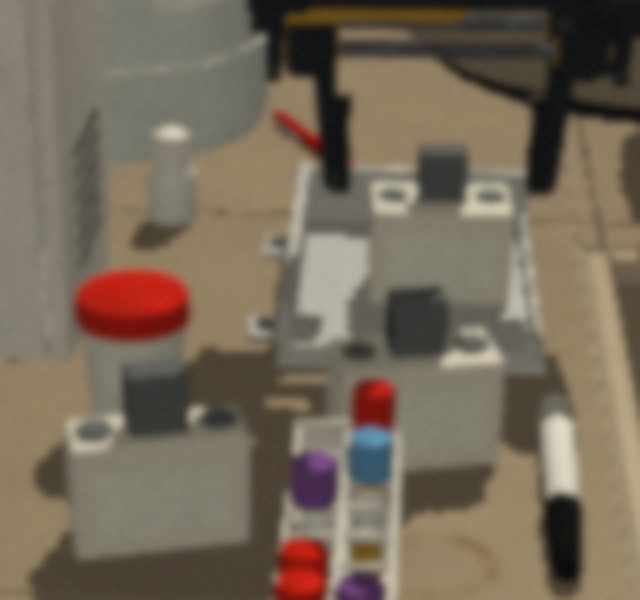

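View pics/at.png

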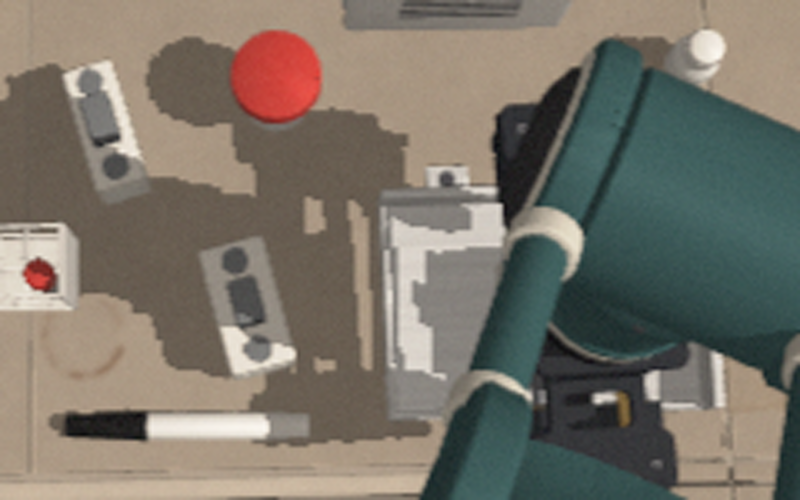

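Request:
drive_tool --gripper '[1,1,1,1,1,1]' --dp '[[0,0,0],[0,0,0],[0,0,0],[0,0,0],[0,0,0],[0,0,0]]' --rotation '[[0,0,0],[0,0,0],[0,0,0],[0,0,0],[0,0,0],[0,0,0]]' --newtons 25

```text
time: 3.03
eef_pos: [0.4331, -0.177, 0.0831]
eef_rot: [2.172, 2.269, 0.0]
ft_force: [-0.3, 0.1, -0.0]
width: 0.0501
```

```bash
python3 - <<'E'
from h import *
c=dict(np.load("at.npz")); W=cloud(c); w=W.reshape(-1,3)
m=(w[:,2]>0.12)&(w[:,1]<-0.08)&(w[:,1]>-0.4)&(w[:,0]<0.588)
w=w[m]
for z in np.arange(0.1,0.6,0.05):
    q=w[(w[:,2]>z)&(w[:,2]<z+0.05)]
    if len(q): print(round(z,2),len(q),"xmax",q[:,0].max().round(3),"at y",q[q[:,0].argmax(),1].round(3),"y",q[:,1].min().round(3),q[:,1].max().round(3))
E
```

```text
0.1 592 xmax 0.588 at y -0.345 y -0.4 -0.139
0.15 2962 xmax 0.588 at y -0.349 y -0.4 -0.139
0.2 4459 xmax 0.588 at y -0.348 y -0.4 -0.145
0.25 5941 xmax 0.588 at y -0.349 y -0.4 -0.144
0.3 1084 xmax 0.588 at y -0.359 y -0.4 -0.144
0.35 1334 xmax 0.588 at y -0.375 y -0.4 -0.109
0.4 10915 xmax 0.588 at y -0.379 y -0.4 -0.1
0.45 5373 xmax 0.414 at y -0.113 y -0.326 -0.08
0.5 10585 xmax 0.588 at y -0.086 y -0.282 -0.08
0.55 6209 xmax 0.347 at y -0.081 y -0.173 -0.08
```

Request:
drive_tool --gripper '[1,1,1,1,1,1]' --dp '[[0,0,0],[0,0,0],[0,0,0],[0,0,0],[0,0,0],[0,0,0]]' --rotation '[[0,0,0],[0,0,0],[0,0,0],[0,0,0],[0,0,0],[0,0,0]]'

```text
time: 3.53
eef_pos: [0.4327, -0.1768, 0.0826]
eef_rot: [-2.172, -2.269, 0.0]
ft_force: [-1.4, 0.0, 0.2]
width: 0.024
```

```bash
python3 - <<'E'
from h import *
c=dict(np.load("at.npz")); W=cloud(c); w=W.reshape(-1,3)
m=(w[:,2]>0.1)&(w[:,1]<-0.08)&(w[:,1]>-0.29)&(w[:,0]<0.57)
w=w[m]
for z in np.arange(0.1,0.6,0.05):
    q=w[(w[:,2]>z)&(w[:,2]<z+0.05)]
    if len(q): print(round(z,2),len(q),"xmax",q[:,0].max().round(3),"at y",q[q[:,0].argmax(),1].round(3),"y",q[:,1].min().round(3),q[:,1].max().round(3))
E
```

```text
0.1 314 xmax 0.516 at y -0.139 y -0.214 -0.139
0.15 952 xmax 0.526 at y -0.143 y -0.29 -0.139
0.2 1282 xmax 0.413 at y -0.146 y -0.29 -0.145
0.25 239 xmax 0.421 at y -0.144 y -0.29 -0.144
0.3 143 xmax 0.422 at y -0.144 y -0.18 -0.144
0.35 736 xmax 0.493 at y -0.14 y -0.288 -0.109
0.4 9903 xmax 0.495 at y -0.145 y -0.283 -0.1
0.45 4521 xmax 0.414 at y -0.113 y -0.29 -0.08
0.5 8056 xmax 0.373 at y -0.087 y -0.282 -0.08
0.55 6209 xmax 0.347 at y -0.081 y -0.173 -0.08
```

Request:
drive_tool --gripper '[1,1,1,1,1,1,1,1]' --dp '[[0.003,-0.008,0],[0.008,-0.018,0],[0.013,-0.028,0],[0.018,-0.038,0],[0.023,-0.048,0],[0.028,-0.056,0],[0.031,-0.06,0],[0.031,-0.06,0]]' --rotation '[[0,0,0],[0,0,-0.01],[0,0,-0.02],[0,0,-0.03],[0,0,-0.03],[0,0,-0.03],[0,0,-0.03],[0,0,-0.03]]'

```text
time: 4.2
eef_pos: [0.465, -0.2384, 0.0827]
eef_rot: [2.206, 2.235, 0.0]
ft_force: [0.8, -0.5, 1.0]
width: 0.024
```

Request:
drive_tool --gripper '[1,1,1,1]' --dp '[[0,-0.002,0],[0,-0.004,0],[0,-0.005,0],[0,-0.005,0]]' --rotation '[[0,0,0],[0,0,0],[0,0,0],[0,0,0]]'

```text
time: 4.53
eef_pos: [0.4642, -0.2421, 0.0828]
eef_rot: [2.205, 2.236, 0.0]
ft_force: [1.1, 1.0, -0.1]
width: 0.024
```

Request:
drive_tool --gripper '[1,1,1]' --dp '[[0,-0.001,0],[0,-0.002,0],[0,-0.002,0]]' --rotation '[[0,0,0],[0,0,0],[0,0,0]]'

```text
time: 4.78
eef_pos: [0.4639, -0.2438, 0.0828]
eef_rot: [-2.206, -2.237, -0.0]
ft_force: [0.7, 1.4, 2.4]
width: 0.0236
```

Request:
drive_tool --gripper '[1,1,1,1]' --dp '[[0.001,0,0],[0.002,0,0],[0.003,0,0],[0.003,0,0]]' --rotation '[[0,0,0],[0,0,0],[0,0,0],[0,0,0]]'

```text
time: 5.12
eef_pos: [0.4653, -0.2437, 0.0828]
eef_rot: [-2.203, -2.235, 0.004]
ft_force: [-4.5, 2.7, 8.3]
width: 0.024
```

Request:
drive_tool --gripper '[1,1,1,1]' --dp '[[0.001,0,0],[0.002,0,0],[0.002,0,0],[0.002,0,0]]' --rotation '[[0,0,0],[0,0,0],[0,0,0],[0,0,0]]'

```text
time: 5.45
eef_pos: [0.4665, -0.2437, 0.0827]
eef_rot: [-2.202, -2.235, 0.005]
ft_force: [-7.9, 1.3, 10.1]
width: 0.0236
```

Request:
drive_tool --gripper '[1,1,1,1]' --dp '[[0,-0.001,0],[0,-0.002,0],[0,-0.002,0],[0,-0.002,0]]' --rotation '[[0,0,0],[0,0,0],[0,0,0],[0,0,0]]'

```text
time: 5.78
eef_pos: [0.4665, -0.2445, 0.0829]
eef_rot: [-2.201, -2.233, 0.003]
ft_force: [-7.0, 4.6, 12.7]
width: 0.0238
```

```bash
python3 snap.py b
```

```text
5.8833 [ 0.46646171 -0.24453279  0.08289637] [-2.20120491 -2.23275822  0.00294949] [-7.62820799  5.35747327 13.80921388] [ 0.94415512  1.24900747 -0.02936944] 0.023557032064256706
```

View pics/bs.png

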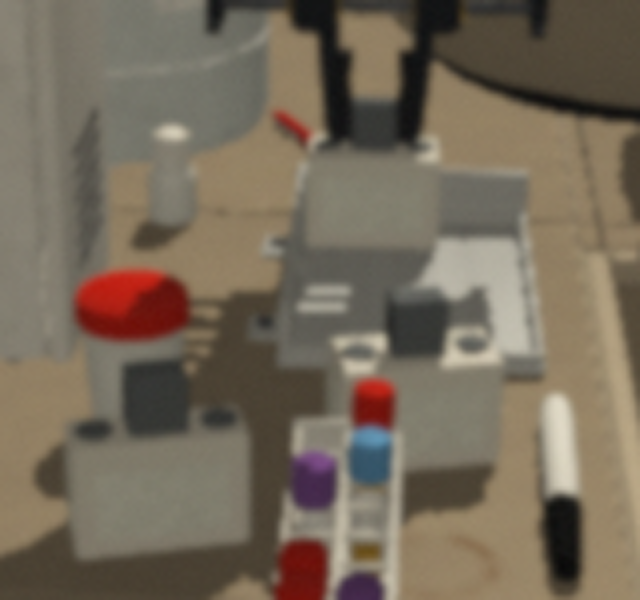

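Request:
drive_tool --gripper '[-1,-1,-1,-1,-1,-1,-1,-1,-1,-1,-1,-1]' --dp '[[0,0,0],[0,0,0],[0,0,0],[0,0,0],[0,0,0.02],[0,0,0.06],[0,0.02,0.08],[-0.004,0.06,0.08],[-0.01,0.1,0.08],[-0.015,0.14,0.08],[-0.02,0.18,0.08],[-0.0265,0.2,0.08]]' --rotation '[[0,0,0],[0,0,0],[0,0,0],[0,0,0],[0,0,0],[0,0,0],[0,0,0],[0,0,0.05],[0,0,0.1],[0,0,0.15],[0,0,0.2],[0,0,0.236]]'

```text
time: 6.88
eef_pos: [0.4418, -0.0429, 0.1626]
eef_rot: [-1.922, -2.484, -0.002]
ft_force: [0.9, 0.3, -0.3]
width: 0.0882
```

Request:
drive_tool --gripper '[-1,-1,-1]' --dp '[[0,0.02,0],[0,0.0315,0],[0,0.0315,0]]' --rotation '[[0,0,0],[0,0,0],[0,0,0]]'

```text
time: 7.13
eef_pos: [0.4422, -0.0126, 0.1626]
eef_rot: [-1.924, -2.484, -0.001]
ft_force: [0.4, -0.6, 0.7]
width: 0.0881
```

```bash
python3 snap.py c
```

```text
7.2333 [ 0.4425523  -0.01438218  0.16265422] [ 1.92504030e+00  2.48219146e+00 -5.88490687e-04] [ 0.19211826  0.9325625  -0.66802751] [-0.07741529  0.1055096   0.00823828] 0.08805338914098876
```

View pics/ct.png

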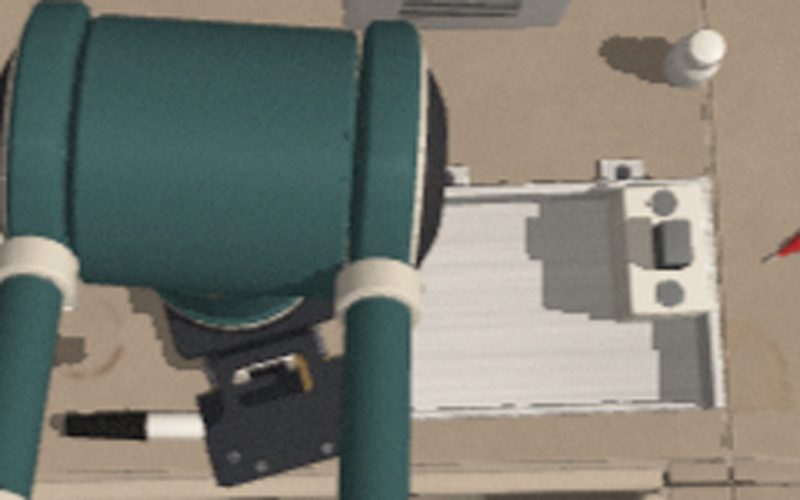

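View pics/cs.png

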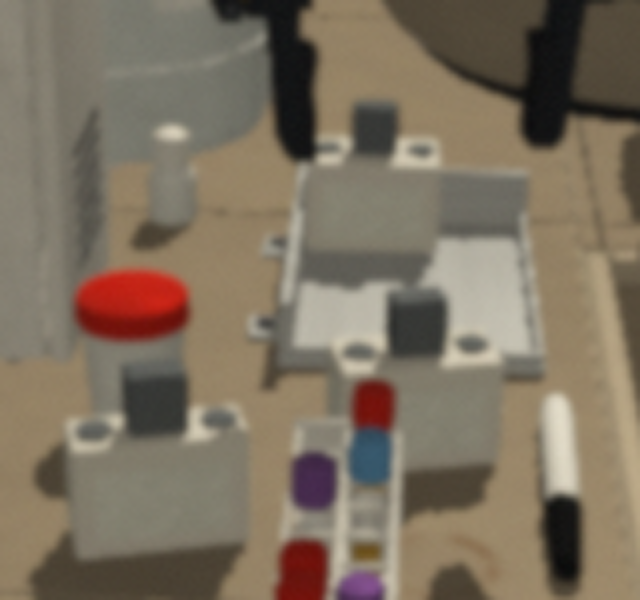

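Top view: wide pack sits in the back right corner (pixels 620–715, 180–318). I'll measure gaps.

```bash
cat > pk.py <<'E'
import sys
from h import *
c=dict(np.load(sys.argv[1])); W=cloud(c)
w=W.reshape(-1,3)
th=np.radians(0.85); C=np.array([0.5037,-0.2634]); ex=np.array([np.cos(th),np.sin(th)]); ey=np.array([-ex[1],ex[0]])
d=w[:,:2]-C; T=np.c_[d@ex,d@ey,w[:,2]]*1000
m=(T[:,0]>-118)&(T[:,0]<2)&(T[:,1]>-2)&(T[:,1]<160)
def rect(n,z0,z1,extra):
    q=T[m&(T[:,2]>z0)&(T[:,2]<z1)&extra]
    if len(q)<10: return
    r=cv2.minAreaRect(q[:,:2].astype(np.float32)); print(n,len(q),np.round(r[0],1),np.round(r[1],1),round(r[2],2),"med z",np.median(q[:,2]).round(1))
y0,y1=map(float,sys.argv[2:4]) if len(sys.argv)>3 else (-2,160)
e=(T[:,1]>y0)&(T[:,1]<y1)
rect("body",50,62,e); rect("grip",74,92,e)
q=T[m&e&(T[:,2]>51)&(T[:,2]<60)]; A=np.c_[q[:,:2],np.ones(len(q))]; k=np.linalg.lstsq(A,q[:,2],rcond=None)[0]; print("tilt",k[:2])
f=T[(T[:,0]>-80)&(T[:,0]<0)&(T[:,1]>-12)&(T[:,1]<1)&(T[:,2]>32)&(T[:,2]<38)]; print("R fence y",np.percentile(f[:,1],[3,50,97]).round(1))
f=T[(T[:,1]>60)&(T[:,1]<140)&(T[:,0]>-10)&(T[:,0]<12)&(T[:,2]>32)&(T[:,2]<38)]; print("B fence x",np.percentile(f[:,0],[3,50,97]).round(1))
E
python3 pk.py ct.npz -2 60; python3 pk.py bt.npz -2 60
```

```text
body 802 [-34.7  24. ] [70.3 44.6] 0.71 med z 56.0
grip 134 [-35.3  24.5] [16.3 23.8] 84.27 med z 82.0
tilt [ 0.00015743 -0.00704782]
R fence y [-6.6 -4.4 -0.6]
B fence x [0.4 3.  6.1]
body 253 [-33.1  35.4] [17.1 66.9] 89.44 med z 57.2
tilt [-0.01157826 -0.08758269]Traceback (most recent call last):
  File "pk.py", line 16, in <module>
    f=T[(T[:,0]>-80)&(T[:,0]<0)&(T[:,1]>-12)&(T[:,1]<1)&(T[:,2]>32)&(T[:,2]<38)]; print("R fence y",np.percentile(f[:,1],[3,50,97]).round(1))
                                                                                                    ~~~~~~~~~~~~~^^^^^^^^^^^^^^^^^^
    return _quantile_unchecked(
        a, q, axis, out, overwrite_input, method, keepdims, weights)
    return _ureduce(a,
                    func=_quantile_ureduce_func,
    ...<5 lines>...
                    overwrite_input=overwrite_input,
                    method=method)
    r = func(a, **kwargs)
    result = _quantile(arr,
                       quantiles=q,
    ...<2 lines>...
                       out=out,
                       weights=wgt)
    slices_having_nans = np.isnan(arr[-1, ...])
                                  ~~~^^^^^^^^^
IndexError: index -1 is out of bounds for axis 0 with size 0
```

Request:
drive_tool --gripper '[1,1,1,1,1,1,1,1,1,1]' --dp '[[0.005,-0.035,0],[0.01,-0.075,0],[0.015,-0.115,0],[0.02,-0.15,0],[0.025,-0.17,0],[0.025,-0.1755,-0.02],[0.025,-0.1755,-0.06],[0.025,-0.1755,-0.09],[0.025,-0.1755,-0.108],[0.025,-0.1755,-0.108]]' --rotation '[[0,0,-0.05],[0,0,-0.1],[0,0,-0.15],[0,0,-0.2],[0,0,-0.236],[0,0,-0.236],[0,0,-0.236],[0,0,-0.236],[0,0,-0.236],[0,0,-0.236]]'

```text
time: 8.07
eef_pos: [0.4634, -0.1897, 0.05]
eef_rot: [-2.202, -2.229, 0.005]
ft_force: [-1.2, 0.5, -0.7]
width: 0.0234
```

Request:
drive_tool --gripper '[1,1,1,1,1]' --dp '[[0,-0.006,0],[0,-0.012,0],[0,-0.014,0],[0,-0.016,0],[0,-0.016,0]]' --rotation '[[0,0,0],[0,0,0],[0,0,0],[0,0,0],[0,0,0]]'

```text
time: 8.48
eef_pos: [0.4687, -0.207, 0.0564]
eef_rot: [2.204, 2.234, 0.001]
ft_force: [-0.4, -0.2, -0.8]
width: 0.0008
```

Request:
drive_tool --gripper '[1,1,1,1]' --dp '[[0,-0.001,0],[0,-0.002,0],[0,-0.003,0],[0,-0.003,0]]' --rotation '[[0,0,0],[0,0,0],[0,0,0],[0,0,0]]'

```text
time: 8.82
eef_pos: [0.4677, -0.2084, 0.0551]
eef_rot: [-2.206, -2.237, -0.001]
ft_force: [1.3, 4.0, 2.8]
width: 0.0008
```

Request:
drive_tool --gripper '[1,1,1]' --dp '[[0,-0.001,0],[0,-0.002,0],[0,-0.002,0]]' --rotation '[[0,0,0],[0,0,0],[0,0,0]]'

```text
time: 9.07
eef_pos: [0.4677, -0.2085, 0.0551]
eef_rot: [-2.205, -2.233, -0.005]
ft_force: [0.9, 12.7, 6.8]
width: 0.0006
```

Request:
drive_tool --gripper '[1,1,-1,-1,-1,-1,-1,-1,-1,-1,-1,-1]' --dp '[[0,0.006,0],[0,0.012,0.01],[0,0.02,0.04],[0,0.03,0.08],[-0.005,0.06,0.085],[-0.01,0.095,0.085],[-0.015,0.13,0.085],[-0.02,0.165,0.085],[-0.025,0.19,0.085],[-0.025,0.1965,0.085],[-0.025,0.1965,0.06],[-0.025,0.1965,0.035]]' --rotation '[[0,0,0],[0,0,0],[0,0,0],[0,0,0],[0,0,0.05],[0,0,0.1],[0,0,0.15],[0,0,0.2],[0,0,0.236],[0,0,0.236],[0,0,0.236],[0,0,0.236]]'

```text
time: 10.07
eef_pos: [0.4449, -0.0143, 0.0915]
eef_rot: [1.921, 2.478, 0.004]
ft_force: [-0.7, -0.1, -0.4]
width: 0.0649
```

```bash
python3 snap.py d; python3 pk.py dt.npz -2 60
```

```text
10.1667 [ 0.4393383  -0.01447316  0.08679058] [-1.92361768 -2.47704873  0.0069911 ] [-0.74566295  0.86423848 -0.92403301] [-0.07486184  0.09529994  0.05309444] 0.07303870528223749
body 799 [-35.6  21.3] [70.3 45.1] 0.17 med z 56.1
grip 136 [-35.9  21.9] [15.8 24.2] 89.88 med z 81.5
tilt [ 0.00050012 -0.01162442]
R fence y [-6.5 -5.4 -1.4]
B fence x [0.5 3.2 6.1]
```

View pics/ds.png

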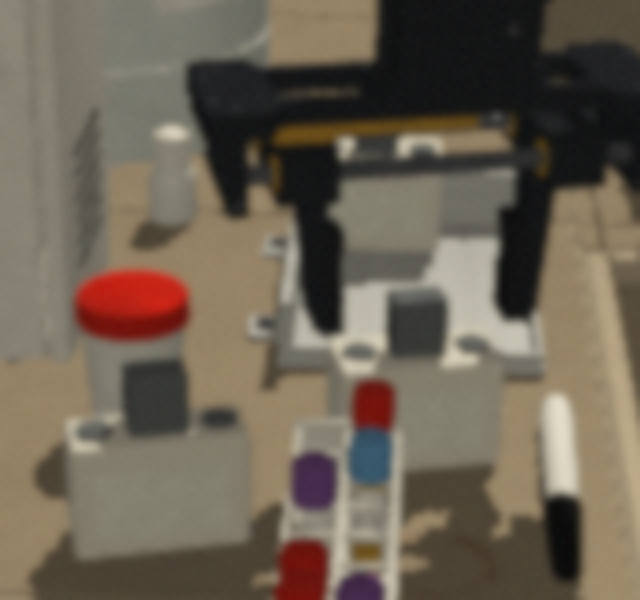

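Request:
drive_tool --gripper '[-1,-1,1,1,1,1,1,1,1,1,1,1]' --dp '[[0,0,-0.006],[0,0,-0.012],[0,0,-0.012],[0,0,-0.012],[0,0,-0.012],[0,0,-0.012],[0,0,-0.012],[0,0,-0.012],[0,0,-0.012],[0,0,-0.012],[0,0,-0.012],[0,0,-0.012]]' --rotation '[[0,0,0],[0,0,0],[0,0,0],[0,0,0],[0,0,0],[0,0,0],[0,0,0],[0,0,0],[0,0,0],[0,0,0],[0,0,0],[0,0,0]]' --newtons 30

```text
time: 11.17
eef_pos: [0.4423, -0.0144, 0.0777]
eef_rot: [-1.927, -2.481, 0.0]
ft_force: [1.4, 0.2, -1.7]
width: 0.0238
```

Request:
drive_tool --gripper '[1,1,1,1,1,1,1,1,1,1,1,1]' --dp '[[0,0,0.02],[0,0,0.04],[0.002,-0.025,0.045],[0.004,-0.055,0.045],[0.007,-0.085,0.045],[0.01,-0.115,0.045],[0.0125,-0.145,0.045],[0.0145,-0.165,0.045],[0.0145,-0.1705,0.045],[0.0145,-0.1705,0.035],[0.0145,-0.1705,0.02],[0.0145,-0.1705,0.012]]' --rotation '[[0,0,0],[0,0,0],[0,0,-0.05],[0,0,-0.09],[0,0,-0.13],[0,0,-0.17],[0,0,-0.21],[0,0,-0.236],[0,0,-0.236],[0,0,-0.236],[0,0,-0.236],[0,0,-0.236]]'

```text
time: 12.17
eef_pos: [0.4555, -0.1834, 0.0875]
eef_rot: [-2.203, -2.235, 0.001]
ft_force: [-0.7, 0.9, -2.1]
width: 0.0237
```

Request:
drive_tool --gripper '[1,1,1,1,1]' --dp '[[0,0,-0.003],[0,0,-0.006],[0,0,-0.007],[0,0,-0.008],[0,0,-0.008]]' --rotation '[[0,0,0],[0,0,0],[0,0,0],[0,0,0],[0,0,0]]'

```text
time: 12.58
eef_pos: [0.457, -0.1842, 0.0827]
eef_rot: [-2.204, -2.238, 0.0]
ft_force: [-3.1, 1.5, 4.7]
width: 0.024
```

```bash
python3 snap.py e
```

```text
12.6833 [ 0.45702018 -0.18427739  0.08264112] [-2.20455289e+00 -2.23773582e+00 -5.12628980e-05] [-3.93588706  2.00192416  5.83968138] [ 0.3128459   0.64410652 -0.00990669] 0.023809122693610584
```

View pics/es.png

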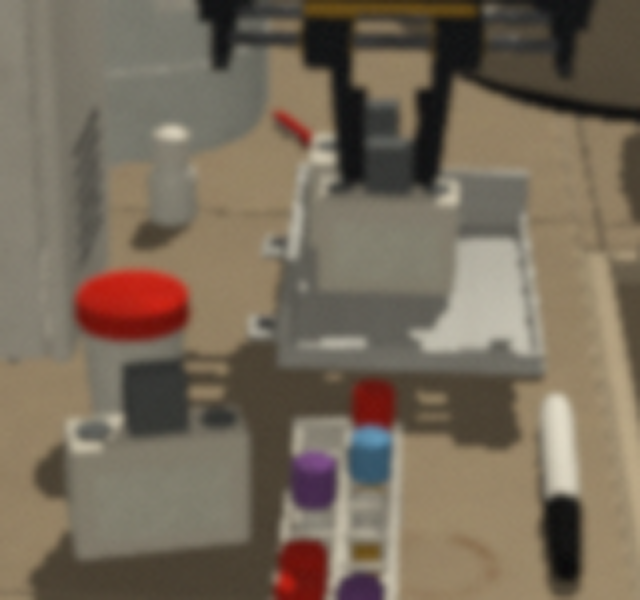

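Request:
drive_tool --gripper '[1,1,1,1,1,1,1,1]' --dp '[[0,-0.003,0.001],[0.002,-0.006,0.001],[0.004,-0.009,0.001],[0.006,-0.011,0.001],[0.008,-0.012,0.001],[0.009,-0.013,0.001],[0.01,-0.014,0.001],[0.01,-0.014,0.001]]' --rotation '[[0,0,0],[0,0,0],[0,0,0],[0,0,0],[0,0,0],[0,0,0],[0,0,0],[0,0,0]]'

```text
time: 13.35
eef_pos: [0.4658, -0.198, 0.0828]
eef_rot: [-2.203, -2.234, 0.001]
ft_force: [-5.2, 4.4, 7.4]
width: 0.0239
```

Request:
drive_tool --gripper '[1,1,1,1]' --dp '[[0.001,-0.001,0],[0.002,-0.002,0],[0.002,-0.002,0],[0.002,-0.002,0]]' --rotation '[[0,0,0],[0,0,0],[0,0,0],[0,0,0]]'

```text
time: 13.68
eef_pos: [0.4659, -0.1987, 0.0828]
eef_rot: [-2.2, -2.23, 0.003]
ft_force: [-11.0, 7.9, 14.5]
width: 0.0236
```

Request:
drive_tool --gripper '[-1,-1,-1,-1,-1,1,1,1,1,1,1,1]' --dp '[[0,0,0],[0,0,0],[0,0,0],[0,0,0.01],[0,0,0.04],[0,0.02,0.05],[0,0.041,0.05],[-0.0015,0.041,0.05],[-0.0015,0.041,0.05],[-0.0015,0.041,0.02],[-0.0015,0.041,-0.01],[-0.0015,0.041,-0.028]]' --rotation '[[0,0,0],[0,0,0],[0,0,0],[0,0,0],[0,0,0],[0,0,0],[0,0,0],[0,0,0],[0,0,0],[0,0,0],[0,0,0],[0,0,0]]'

```text
time: 14.68
eef_pos: [0.4663, -0.1603, 0.0525]
eef_rot: [-2.205, -2.236, 0.002]
ft_force: [-1.5, -0.2, -0.6]
width: 0.0123
```

Request:
drive_tool --gripper '[1,1,1,1,1]' --dp '[[0,0,0],[0,-0.006,0],[0,-0.01,0],[0,-0.012,0],[0,-0.012,0]]' --rotation '[[0,0,0],[0,0,0],[0,0,0],[0,0,0],[0,0,0]]'

```text
time: 15.1
eef_pos: [0.4683, -0.1724, 0.0559]
eef_rot: [2.207, 2.235, 0.002]
ft_force: [0.2, 2.3, -1.9]
width: 0.0003
```

Request:
drive_tool --gripper '[1,1,1,1]' --dp '[[0,-0.001,0],[0,-0.002,0],[0,-0.003,0],[0,-0.003,0]]' --rotation '[[0,0,0],[0,0,0],[0,0,0],[0,0,0]]'

```text
time: 15.43
eef_pos: [0.4683, -0.1726, 0.0559]
eef_rot: [-2.207, -2.233, -0.007]
ft_force: [2.1, 14.9, 2.7]
width: 0.0004
```

Request:
drive_tool --gripper '[1,1,1,-1,-1,-1,-1,-1,-1,-1,-1,-1]' --dp '[[0,0.006,0],[0,0.015,0.03],[0,0.03,0.07],[0,0.06,0.095],[0,0.095,0.095],[0,0.13,0.095],[0,0.165,0.095],[0.012,0.195,0.095],[0.04,0.22,0.095],[0.065,0.233,0.095],[0.075,0.2368,0.095],[0.075,0.2368,0.08]]' --rotation '[[0,0,0],[0,0,0],[0,0,0],[0,0,0],[0,0,0.04],[0,0,0.08],[0,0,0.12],[0,0,0.16],[0,0,0.2],[0,0,0.24],[0,0,0.26],[0,0,0.26]]'

```text
time: 16.43
eef_pos: [0.5483, 0.0629, 0.1392]
eef_rot: [1.889, 2.5, 0.01]
ft_force: [0.2, -0.5, 0.4]
width: 0.0581
```

```bash
python3 snap.py f; python3 pk.py ft.npz -2 44;python3 pk.py ft.npz 46 90
```

```text
16.5333 [0.54181582 0.06144063 0.13373544] [-1.89606035 -2.50333757  0.00339907] [-0.13343102  0.97871001  0.14866692] [0.02119063 0.06437499 0.04338111] 0.06638607951152696
body 790 [-35.6  21.5] [45.  70.1] 89.88 med z 56.1
grip 137 [-35.9  21.6] [24.3 16.7] 1.33 med z 82.1
tilt [ 0.00540236 -0.00349239]
R fence y [-6.3 -5.3 -0.7]
B fence x [-1.4  3.4  6.2]
body 585 [-34.8  62.8] [33.6 69.3] 89.58 med z 56.1
grip 135 [-34.9  61.7] [24.4 16.2] 3.88 med z 81.6
tilt [ 0.00663636 -0.02378415]
R fence y [-6.3 -5.3 -0.7]
B fence x [-1.4  3.4  6.2]
```

View pics/fs.png

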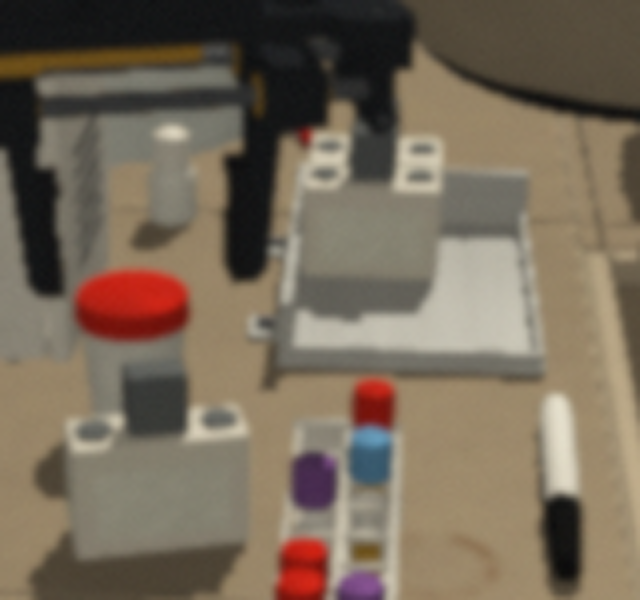

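View pics/ft.png

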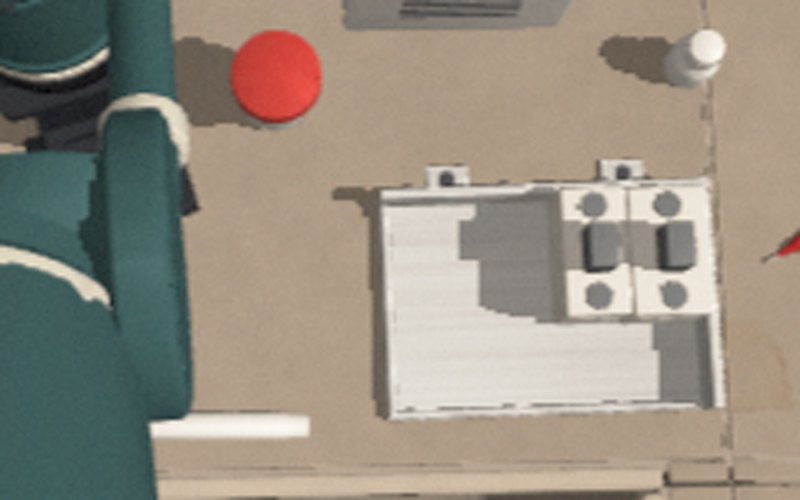

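Request:
drive_tool --gripper '[-1,-1,-1,-1,-1,1,1,1,1,1,1,1]' --dp '[[0,0,0],[0,0,-0.02],[0,0,-0.04],[0,0,-0.057],[0,0,-0.057],[0,0,-0.057],[0,0,-0.057],[0,0,-0.057],[0,0,-0.057],[0,0,-0.057],[0,0,-0.057],[0,0,-0.057]]' --rotation '[[0,0,0],[0,0,0],[0,0,0],[0,0,0],[0,0,0],[0,0,0],[0,0,0],[0,0,0],[0,0,0],[0,0,0],[0,0,0],[0,0,0]]'

```text
time: 17.53
eef_pos: [0.5427, 0.062, 0.0782]
eef_rot: [1.897, 2.504, 0.001]
ft_force: [-1.1, -0.3, -0.7]
width: 0.0437
```

Request:
drive_tool --gripper '[1,1,1,1,1]' --dp '[[0,0,0],[0,0,0],[0,0,0],[0,0,0],[0,0,0]]' --rotation '[[0,0,0],[0,0,0],[0,0,0],[0,0,0],[0,0,0]]'

```text
time: 17.95
eef_pos: [0.5423, 0.0619, 0.0776]
eef_rot: [-1.897, -2.504, 0.0]
ft_force: [0.2, -0.1, 0.7]
width: 0.0234
```

Request:
drive_tool --gripper '[1,1,1,1,1,1,1,1,1,1,1,1]' --dp '[[0,0,0.02],[-0.01,0,0.045],[-0.04,0,0.045],[-0.07,-0.01,0.045],[-0.0855,-0.035,0.045],[-0.0855,-0.07,0.045],[-0.0855,-0.105,0.045],[-0.0855,-0.14,0.045],[-0.0855,-0.175,0.045],[-0.0855,-0.205,0.045],[-0.0855,-0.212,0.04],[-0.0855,-0.212,0.025]]' --rotation '[[0,0,0],[0,0,0],[0,0,-0.04],[0,0,-0.08],[0,0,-0.12],[0,0,-0.16],[0,0,-0.2],[0,0,-0.24],[0,0,-0.26],[0,0,-0.26],[0,0,-0.26],[0,0,-0.26]]'

```text
time: 18.95
eef_pos: [0.4589, -0.1529, 0.1045]
eef_rot: [2.206, 2.23, 0.003]
ft_force: [1.1, 0.5, -1.1]
width: 0.0239
```

Request:
drive_tool --gripper '[1,1,1,1,1,1]' --dp '[[0,0,-0.012],[0,0,-0.016],[0,0,-0.019],[0,0,-0.02],[0,0,-0.021],[0,0,-0.021]]' --rotation '[[0,0,0],[0,0,0],[0,0,0],[0,0,0],[0,0,0],[0,0,0]]'

```text
time: 19.45
eef_pos: [0.4573, -0.1497, 0.0825]
eef_rot: [2.205, 2.238, 0.0]
ft_force: [-1.3, -0.3, 2.1]
width: 0.0238
```

```bash
python3 snap.py g
```

```text
19.55 [ 0.45739717 -0.14979276  0.08254126] [2.20454910e+00 2.23719415e+00 5.16410964e-04] [-1.52010777  0.33301038  5.88089469] [0.07761689 0.46578108 0.02571636] 0.023440749428091188
```

View pics/gs.png

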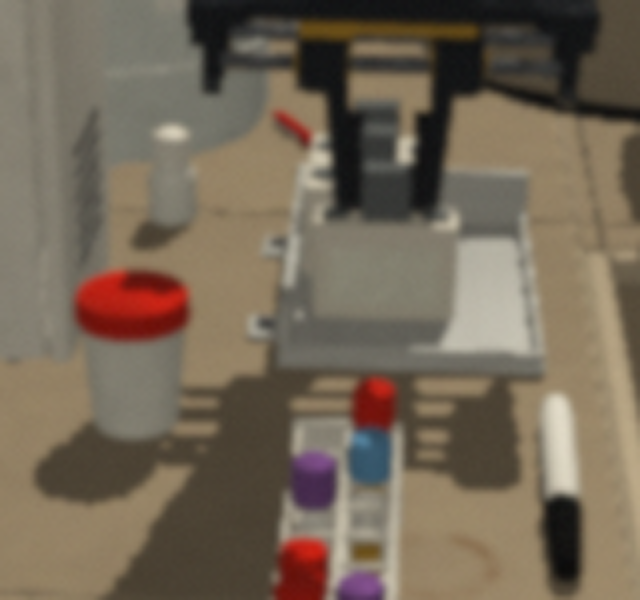

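Narrow pack stands upright in the tray (side view, 310–455, 205–320). Slide it in.

Request:
drive_tool --gripper '[1,1,1,1,1,1,1,1]' --dp '[[0,-0.004,0.001],[0.002,-0.008,0.001],[0.004,-0.011,0.001],[0.006,-0.013,0.001],[0.008,-0.014,0.001],[0.009,-0.015,0.001],[0.01,-0.016,0.001],[0.01,-0.016,0.001]]' --rotation '[[0,0,0],[0,0,0],[0,0,0],[0,0,0],[0,0,0],[0,0,0],[0,0,0],[0,0,0]]'

```text
time: 20.22
eef_pos: [0.4654, -0.1651, 0.0827]
eef_rot: [-2.203, -2.233, 0.002]
ft_force: [-7.0, 4.7, 8.1]
width: 0.0237
```

Request:
drive_tool --gripper '[1,1,1,1]' --dp '[[0.001,-0.001,0],[0.002,-0.002,0],[0.002,-0.002,0],[0.002,-0.002,0]]' --rotation '[[0,0,0],[0,0,0],[0,0,0],[0,0,0]]'

```text
time: 20.55
eef_pos: [0.4656, -0.166, 0.0827]
eef_rot: [-2.199, -2.23, 0.004]
ft_force: [-12.6, 7.1, 15.6]
width: 0.0237
```

Request:
drive_tool --gripper '[-1,-1,-1,-1,-1,1,1,1,1,1,1,1]' --dp '[[0,0,0],[0,0,0],[0,0,0],[0,0,0.01],[0,0,0.04],[0,0.02,0.05],[0,0.039,0.05],[-0.0015,0.039,0.05],[-0.0015,0.039,0.05],[-0.0015,0.039,0.02],[-0.0015,0.039,-0.01],[-0.0015,0.039,-0.028]]' --rotation '[[0,0,0],[0,0,0],[0,0,0],[0,0,0],[0,0,0],[0,0,0],[0,0,0],[0,0,0],[0,0,0],[0,0,0],[0,0,0],[0,0,0]]'

```text
time: 21.55
eef_pos: [0.4663, -0.1295, 0.0525]
eef_rot: [-2.205, -2.236, 0.002]
ft_force: [0.4, 0.3, -0.9]
width: 0.0123
```

Request:
drive_tool --gripper '[1,1,1,1,1]' --dp '[[0,0,0],[0,-0.006,0],[0,-0.01,0],[0,-0.014,0],[0,-0.014,0]]' --rotation '[[0,0,0],[0,0,0],[0,0,0],[0,0,0],[0,0,0]]'

```text
time: 21.97
eef_pos: [0.4686, -0.1442, 0.0561]
eef_rot: [2.206, 2.234, 0.002]
ft_force: [0.2, 0.3, 0.4]
width: 0.0004
```

Request:
drive_tool --gripper '[1,1,1,1]' --dp '[[0,-0.001,0],[0,-0.002,0],[0,-0.003,0],[0,-0.003,0]]' --rotation '[[0,0,0],[0,0,0],[0,0,0],[0,0,0]]'

```text
time: 22.3
eef_pos: [0.4686, -0.1445, 0.0561]
eef_rot: [-2.207, -2.235, -0.006]
ft_force: [0.9, 11.0, 5.8]
width: 0.0006
```

Request:
drive_tool --gripper '[1,1,1,1,1,1,1,1,1]' --dp '[[0,0.006,0],[0,0.015,0.02],[0,0.025,0.05],[0,0.045,0.085],[-0.01,0.08,0.1],[-0.02,0.12,0.12],[-0.03,0.16,0.13],[-0.04,0.2,0.14],[-0.04,0.2,0.14]]' --rotation '[[0,0,0],[0,0,0],[0,0,0],[0,0,0],[0,0,0],[0,0,0],[0,0,0],[0,0,0],[0,0,0]]'

```text
time: 23.05
eef_pos: [0.4274, 0.0583, 0.1975]
eef_rot: [2.2, 2.24, 0.007]
ft_force: [1.1, 0.4, 0.9]
width: 0.0004
```

```bash
python3 snap.py i; python3 pk.py it.npz -2 44;python3 pk.py it.npz 45 79; python3 pk.py it.npz 81 120
```

```text
23.15 [0.42778518 0.05522879 0.19593934] [2.19887139 2.2399443  0.00289915] [ 0.44111102 -0.71512718 -0.00437036] [-0.084644    0.03161157  0.04082866] 0.0005543457111460355
body 794 [-35.7  21.7] [45.1 70.6] 89.28 med z 56.2
grip 140 [-35.9  21.6] [24.2 16.7] 1.09 med z 81.4
tilt [ 0.00900321 -0.00565947]
R fence y [-7.  -5.4 -0.9]
B fence x [-3.5  3.9  6.4]
body 583 [-34.7  62. ] [33.9 70. ] 89.94 med z 56.1
grip 134 [-34.4  61.5] [16.2 24.4] 89.75 med z 81.3
tilt [0.00519077 0.00194705]
R fence y [-7.  -5.4 -0.9]
B fence x [-3.5  3.9  6.4]
body 433 [-34.4  94.4] [26.8 70.4] 89.94 med z 56.2
grip 136 [-35.1  93.9] [15.6 23.8] 89.28 med z 81.5
tilt [ 0.00866866 -0.03858191]
R fence y [-7.  -5.4 -0.9]
B fence x [-3.5  3.9  6.4]
```

View pics/is.png

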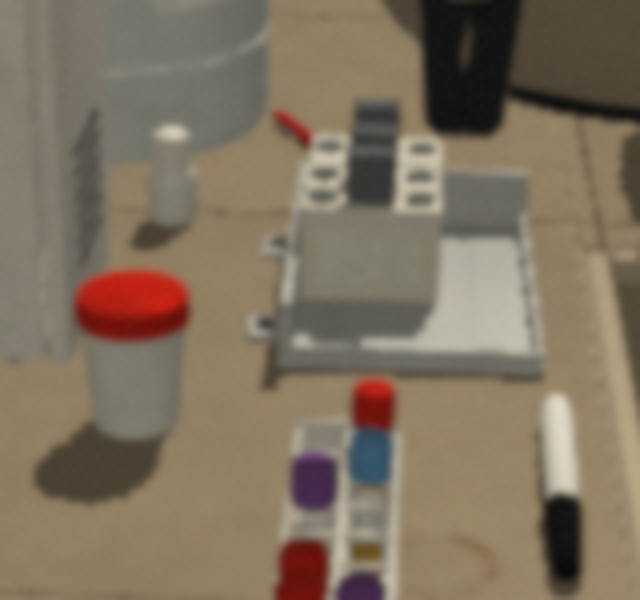

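View pics/it.png

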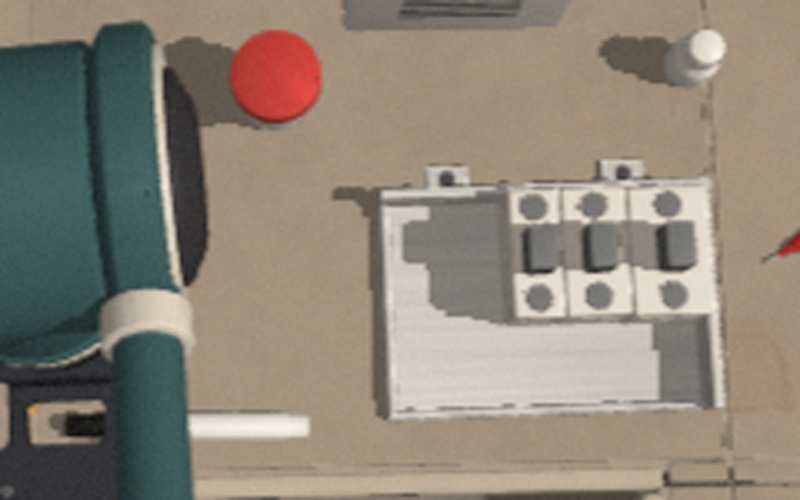

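```bash
python3 -c "
from station import workorder
print(workorder.job_done())"
```

```text
the job is handed in; nothing more can be done
None
```

All three packs are in the tray as one row, seated in order (wide, medium, narrow), and the job was handed in at about 23 s of robot time. I slid each pack in by its grip block, then pushed its side with closed fingers (11–15 N) until it stopped.

- **Final positions:** the last top-camera check, in the corner frame, put the centres as below. All are inside their windows. The packs look upright, and their footprints come out square to the fences within about 0.7°.

| Pack | x (mm) | y (mm) |
|---|---|---|
| wide | −35.7 | 21.7 |
| medium | −34.7 | 62.0 |
| narrow | −34.4 | 94.4 |

- **Row without gaps:** the finger contact points on the three side faces came out 36 and 28 mm apart, which are exactly the medium and narrow pack widths.
- **Rough first seating:** after the first slide the wide pack read y = 24.0 mm, about 2 mm off the fence. I pushed it home before fetching the medium pack, and it then read 21.3 mm.
- **Top tilt reading:** the plane fitted to the narrow pack's top gave 0.039 rad. That is still under the 0.06 limit and I put it down to depth noise at the edges.
- **Other objects and the arm:** the cup, bottle and marker looked unmoved in the last pictures. The timer lay outside the last cropped views, so I didn't check it at the end. The arm was parked clear of everything before hand-in.

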